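# Pin back the idler arm of a lapping drive

## Robot

A 6-joint arm with a two-finger parallel gripper is mounted at the origin on the work surface. World frame = base frame: x ahead of the robot, y to its left, z up, the work surface at z = 0. Lengths are in mm, angles in rad, forces in N, time in s.
With the tool pointing down it reaches from about 325 to 900 mm from the base axis. Payload 6.1 kg.
Tool frame: the origin (TCP) lies at the very end of the fingers, on their centre line; the grasp point (between the pads) lies 19 mm behind it; z points along the fingers, x is the direction in which the jaws open and shut, and the axes are right-handed (so a half turn about z gives the same grasp; the last joint's range is limited). The gripper opens to 85 mm and grips with 20 to 120 N. Pads are 22 mm wide; open, the fingers measure 114 mm over their backs; the gripper's body (76 mm by 85 mm) begins 54 mm behind the grasp point. The pads swing forward as they close: fully open they stand 13 mm farther back than shut.
Start: joints at [-1.268, 0.22, 1.526, -0, 1.395, -0.126], TCP at [259.855, -568.411, 231.3] pointing down, gripper open.
Joint ranges: [-2.98, 2.98], [-0.91, 2.08], [0.09, 2.57], [-1.24, 4.39], [0.2, 2.65], [-2.68, 2.68]. Speed limits (rad/s): [2.57, 2.57, 3.01, 3.14, 3.14, 3.14].

## Interface

Orientations are given as a rotation vector (axis times angle).
In Python, from rig import arm gives the robot as it stands.
- The arm moves only by the tool play_rows, never from a script. Its argument "increments" is a list of rows, each a list of 6 numbers: the shift along the tool's x, y, z in mm, then the turn, a rotation vector about the tool's x, y, z in rad. A call has 1 to 5 rows; each row shifts and turns the commanded pose from where the row before left it, along the tool's axes as they then stand; what a row does not reach is not made up. A row lasts 1/10 s, in which the tool goes at most 50 mm and 8.59 degrees, less where a joint would pass 70% of its speed; a pose out of reach is approached as far as the arm can. A call is refused whole if a number of a shift passes 50 or a number of a turn 0.15, either way. A call with a gripper value outside its range is refused whole. "hand" is the finger opening in mm, from 0 to 85.4, set as the call begins (left out, the last holds). The fingers move at their own pace and stop on an object; the grip force is fixed at half the most. Time passes only in rows, so rows that do not move let the fingers close. It gives the time, the measured TCP pose, the force and the opening at its end, in the units of the state.
- arm.observe(): the state, without advancing time (a new reading comes with each control period).
- arm.camera(name): name is "scene" or "top" or "wrist"; returns a dict with "color" (384x512x3 uint8, red, green, blue), "vertical_fov" (degrees; the focal length in pixels is half the picture's height over the tangent of half this angle, whatever the lens; pixels are square), "cx", "cy" (the principal point, pixels), "position" and "attitude" of the camera in the world. Camera axes: x right, y up, looking along -z (the intrinsics and any distortion apply to the point x, -y, -z); pixel columns grow to the right and rows downward; lengths in mm; the calibration is good to about 2 mm. A picture is of the moment at which its call begins. There is no depth.
- arm.job_done(): hands the job in, once; it reports no verdict.
The state is a dict: "time_s": time; "joint_pos": joint angles; "dq": joint speeds; "joint_efforts": joint torques, N m; "tcp_pos": TCP position; "ee_rot": TCP orientation; "contact_force": force on the tool from outside, world axes, zero at the start; "wrist_torque": the same for the moment, N m; "gripper_width": opening from 0.0 (shut) to 1.0 (fully open).
Only numpy, scipy, OpenCV 4.12 (cv2) and the standard library are available. Lean on these libraries where they do the work, as an engineer would, in place of code of your own. Each camera call takes 0.05 s, during which the arm holds its last target.

## Task

The belt is off this lapping drive and a new one has to go on. Take the locking pin with the wide black knob out of the wooden rack, use it to swing the sprung idler arm back, and drop the pin fully home in the hole in the base, so that the pin stands there holding the arm back against its spring by itself.

Things in the scene. Friction and masses are not known exactly. Their poses are not given: they have to be found in the camera images.
- pin_knob (a point): Centre of the locking pin's upright black knob (26 mm wide, 30 high); z up the pin. Below it a steel shaft 14 mm thick, its bevelled foot 81 mm below this point. About 120 g. Stands loosely, 42 mm deep, in one of 3 holes 75 mm apart in a wooden rack 70 x 230 x 55 mm; there this point is 94 mm above the table. The other two hold shorter punches, steel tops (20 mm ball, 10 mm rod): not needed.
- lock_hole (a point): Centre of the mouth of the blind hole in the flat top of the grey base (240 x 270 x 38 mm): 19 mm wide, 3 mm bevel, 32 deep; pin fully home = knob centre 49 mm above this point. z up, y the way to push the arm. A straight run of the pin in +y, from 115 mm on the -y side up to the hole, foot 4 mm above the base, meets only the arm and carries it back far enough. All on the base is under 60 mm high.
- idler_face (a point): Middle of the idler arm's pushed side face, 120 mm from its pivot, half-way up the bar. The arm is a flat steel bar 20 mm wide, lying 6 to 20 mm above the base's top, on an upright pivot post, with a black roller (30 mm wide, top 27 mm above the base's top) 165 mm from the pivot. x runs along the bar from pivot to roller, y out of the pushed face, to the side that the pin pushes from.
- idler (a joint): Angle of the idler arm, rad: 0 at rest, where its spring returns it, growing as it is pushed back, stop at 0.9. About 0.6 when it rests against the pin in the hole. The spring pushes back with about 2 N at idler_face at rest and 4 N when pinned.

How it is judged:
By the outcome, as a careful person would: the job done as asked, in the order asked, and still so for the second after the job is handed in, with the robot touching nothing.
It also fails if it takes over 43 s, if anything falls off the work surface, if the arm or the gripper's body presses on something with over 40 N, if the wrist force passes 120 N, or if a joint passes its speed limit or range.

## Working session

There is one attempt and no reset: what is moved stays moved. The work goes in short steps, Python scripts to look and compute and a tool call to move; the robot and the scene stay as the last step left them, time stands still between calls to the robot, and variables do not carry over. Pictures are saved under pics/ and viewed, and the job is handed in when it is done.

Besides the shell and the picture viewer there is one more tool, called after ">>>" by a JSON object that holds its "op" and its "data", one argument or row to a line. play_rows: Moves the arm, as the interface text tells. Its arguments: {"type":"object","properties":{"increments":{"type":"array","items":{"type":"array","items":{"type":"number"}}},"hand":{"type":"number"}},"required":["increments"]}

```bash
ls; mkdir -p pics; cat > h.py <<'E'
import numpy as np, cv2, pickle
from rig import arm
def snap(name,tag):
    c=arm.camera(name); pickle.dump(c,open(f'pics/{tag}.pkl','wb'))
    cv2.imwrite(f'pics/{tag}.png',cv2.cvtColor(c['color'],cv2.COLOR_RGB2BGR)); return c
E
python3 - <<'E'
from h import *
print(arm.observe())
for n in ['scene','top','wrist']:
    c=snap(n,n+'0'); print(n,{k:v for k,v in c.items() if k!='color'})
E
```

```text
pics
{'time_s': 0.0, 'joint_pos': array([-1.26811181e+00,  2.21241868e-01,  1.52760496e+00, -9.37913516e-06,
        1.39467628e+00, -1.26091978e-01]), 'dq': array([-0.00111667, -0.00058673,  0.00032922,  0.00118374,  0.00023478,
        0.00057844]), 'joint_efforts': array([ 8.26063188e-04, -4.96898961e+01, -3.89393699e+01, -7.33616253e-05,
        1.12029575e-02,  9.41077531e-06]), 'tcp_pos': array([ 259.66834146, -567.84989417,  230.1927328 ]), 'ee_rot': array([-2.64216035e+00,  1.69730568e+00,  2.33331827e-03]), 'contact_force': array([0.0790594 , 0.51747639, 1.38147794]), 'wrist_torque': array([-0.02596746, -0.01948549, -0.00180661]), 'gripper_width': 1.0004246107067367}
scene {'vertical_fov': 52.75888635483893, 'cx': 251.18483492972857, 'cy': 189.90938725691723, 'position': array([1092.63234957,  329.82402729,  711.59949606]), 'attitude': array([0.43575972, 0.93107197, 2.06415531])}
top {'vertical_fov': 46.71609372419001, 'cx': 249.70760140210217, 'cy': 195.72853039826506, 'position': array([ 466.26455713,  -71.73558225, 1146.38784069]), 'attitude': array([ 0.10300155, -0.09112616, -1.59874706])}
wrist {'vertical_fov': 62.48158655362057, 'cx': 256.26407122016707, 'cy': 190.11628769365478, 'position': array([ 336.33633559, -532.4180499 ,  371.95242091]), 'attitude': array([-0.29133222,  0.18868942, -1.13080566])}
```

View pics/scene0.png

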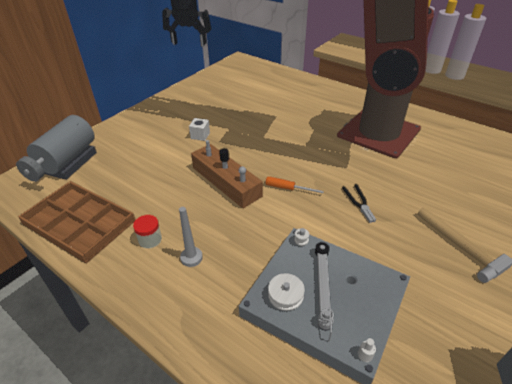

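View pics/top0.png

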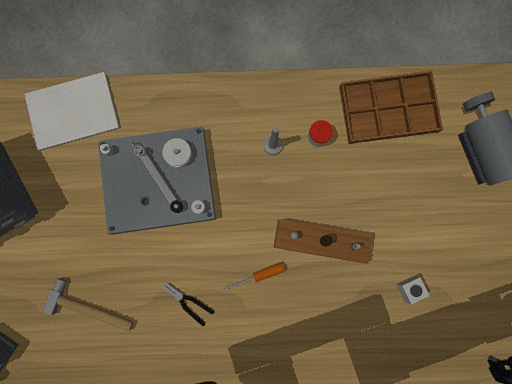

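View pics/wrist0.png

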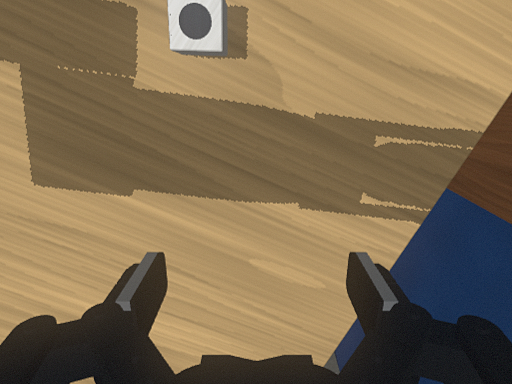

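The scene and top views show the rack with the black knob at about top (326,240), the base at (158,180), the hole at (145,201), and the idler pivot at (140,150) with its roller at (177,206). I'll zoom in on these.

```bash
python3 - <<'E'
import cv2
a=cv2.imread('pics/top0.png')
x=cv2.resize(a[115:245,85:225],None,fx=4.5,fy=4.5,interpolation=cv2.INTER_CUBIC)
cv2.imwrite('pics/tz1.png',x[:600])
cv2.imwrite('pics/tz2.png',cv2.resize(a[210:270,265:385],None,fx=6,fy=6,interpolation=cv2.INTER_CUBIC))
a=cv2.imread('pics/scene0.png')
cv2.imwrite('pics/sz1.png',cv2.resize(a[225:375,235:415],None,fx=4,fy=4,interpolation=cv2.INTER_CUBIC))
cv2.imwrite('pics/sz2.png',cv2.resize(a[135:210,180:270],None,fx=7,fy=7,interpolation=cv2.INTER_CUBIC))
E
```

```text
(no output)
```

View pics/tz1.png

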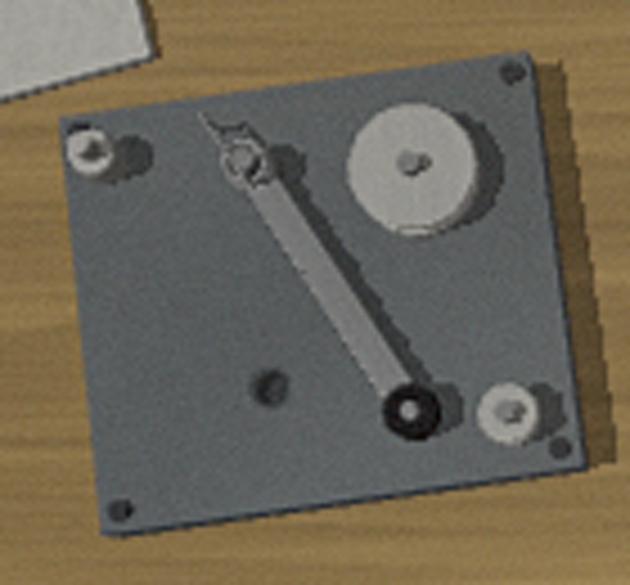

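View pics/tz2.png

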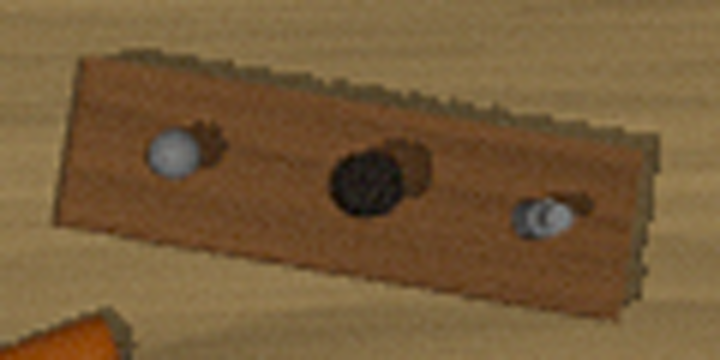

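View pics/sz1.png

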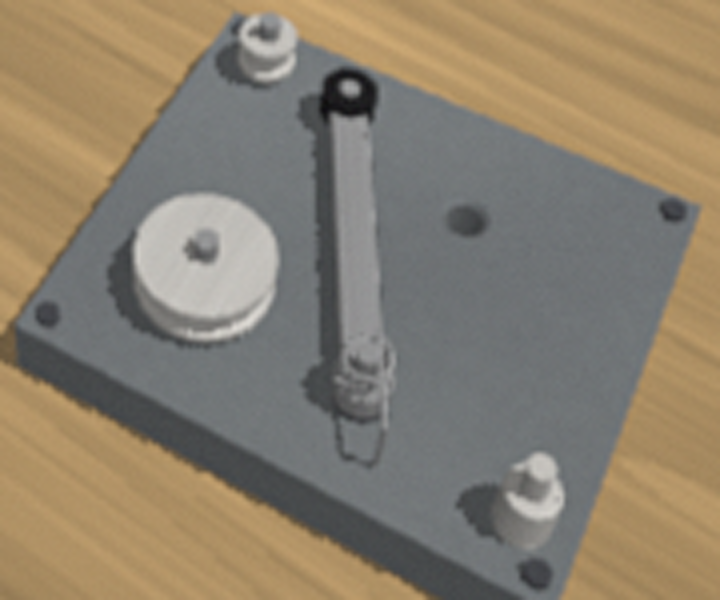

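View pics/sz2.png

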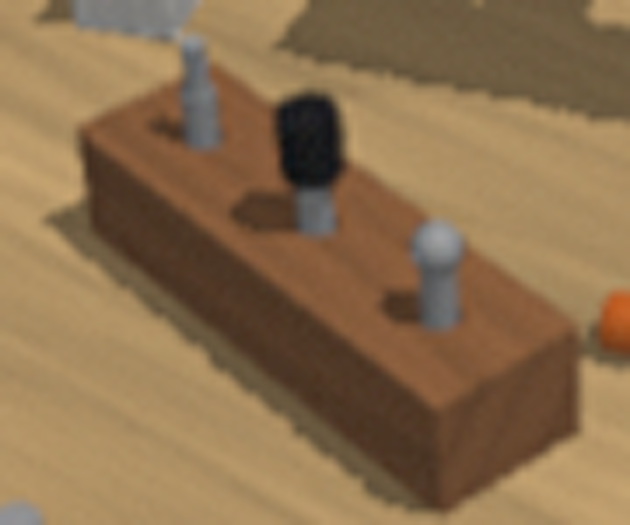

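```bash
cat >> h.py <<'E'
from scipy.spatial.transform import Rotation as R
def ray(c,u,v):
    f=192/np.tan(np.radians(c['vertical_fov']/2))
    d=R.from_rotvec(c['attitude']).apply([(u-c['cx'])/f,-(v-c['cy'])/f,-1]); return c['position'],d
def atz(c,u,v,z):
    p,d=ray(c,u,v); return p+d*(z-p[2])/d[2]
def tri(*obs):
    A=np.zeros((3,3));b=np.zeros(3)
    for c,u,v in obs:
        p,d=ray(c,u,v);d=d/np.linalg.norm(d);M=np.eye(3)-np.outer(d,d);A+=M;b+=M@p
    return np.linalg.solve(A,b)
def proj(c,P):
    f=192/np.tan(np.radians(c['vertical_fov']/2))
    q=R.from_rotvec(c['attitude']).inv().apply(np.asarray(P)-c['position'])
    return np.array([c['cx']+f*q[0]/-q[2],c['cy']-f*q[1]/-q[2]])
def load(t): return pickle.load(open(f'pics/{t}.pkl','rb'))
E
python3 - <<'E'
from h import *
np.set_printoptions(precision=1,suppress=True)
t=load('top0');s=load('scene0')
T1=lambda x,y:(85+(x+.5)/4.5-.5,115+(y+.5)/4.5-.5)
T2=lambda x,y:(265+(x+.5)/6-.5,210+(y+.5)/6-.5)
S1=lambda x,y:(235+(x+.5)/4-.5,225+(y+.5)/4-.5)
S2=lambda x,y:(180+(x+.5)/7-.5,135+(y+.5)/7-.5)
print('hole',atz(t,*T1(270,387),38),atz(s,*S1(467,221),38),tri((t,*T1(270,387)),(s,*S1(467,221))))
print('knobtop',atz(t,*T2(367,184),105),tri((t,*T2(367,184)),(s,*S2(310,135))), atz(s,*S2(310,140),94))
co=[atz(t,*T1(*p),38) for p in [(60,118),(528,52),(585,468),(103,535)]]
print(co,[np.linalg.norm(co[i]-co[i-1]) for i in range(4)])
print('scene corners',[atz(s,*S1(*p),38) for p in [(17,325),(237,12),(700,208)]])
print('pivot',atz(t,*T1(246,162),60),'roller',atz(t,*T1(412,410),65),atz(s,*S1(350,90),65))
print('pul',atz(t,*T1(414,165),60),'small',atz(t,*T1(510,411),70),'other',atz(t,*T1(92,150),70))
print('arm edge', [atz(t,*T1(*p),58) for p in [(275,185),(405,372),(250,200),(380,390)]])
print('rack',[atz(t,*T2(*p),55) for p in [(80,57),(648,147),(620,320),(55,222)]])
print('punch',atz(t,*T2(175,153),80),atz(t,*T2(553,215),85))
E
```

```text
hole [599.3 199.1  38. ] [602.1 197.3  38. ] [600.1 198.2  36.4]
knobtop [ 485.4 -239.6  105. ] [ 486.2 -241.9   96.9] [ 486.3 -243.5   94. ]
[array([757. , 318.7,  38. ]), array([786.9,  51.7,  38. ]), array([548.6,  23.9,  38. ]), array([519.5, 291.8,  38. ])] [np.float64(238.92178576488186), np.float64(268.64705765507125), np.float64(239.91849143068063), np.float64(269.4861816032917)]
scene corners [array([788.5,  50.2,  38. ]), array([550.7,  23.5,  38. ]), array([522.7, 289.4,  38. ])]
pivot [722.8 207.   60. ] roller [581.1 115.1  65. ] [583.7 114.8  65. ]
pul [718.2 113.6  60. ] small [578.4  61.2  70. ] other [729.9 289.5  70. ]
arm edge [array([709.8, 191.4,  58. ]), array([602.9, 120. ,  58. ]), array([701.7, 205.3,  58. ]), array([593.4, 133.8,  58. ])]
rack [array([ 541.5, -133.1,   55. ]), array([ 497.9, -362.6,   55. ]), array([ 428.7, -346.9,   55. ]), array([ 474.7, -120.4,   55. ])]
punch [ 500.4 -168.    80. ] [ 471.4 -315.5   85. ]
```

```bash
cat >> h.py <<'E'
def plan(target,xdir,n=None):
    """tool-frame increments: total shift + yaw to reach target with tool down and x along xdir"""
    o=arm.observe(); Rm=R.from_rotvec(o['ee_rot']); M=Rm.as_matrix()
    x=np.array([*xdir,0.]);x/=np.linalg.norm(x)
    if x@M[:,0]<0: x=-x
    z=np.array([0,0,-1.]);G=np.column_stack([x,np.cross(z,x),z])
    rv=(Rm.inv()*R.from_matrix(G)).as_rotvec()
    d=M.T@(np.array(target)-o['tcp_pos'])
    np.set_printoptions(precision=4,suppress=True)
    print('t',o['time_s'],'tcp',o['tcp_pos'],'q',o['joint_pos'],'w',o['gripper_width']*85.4,'F',o['contact_force'])
    print('x now',M[:,0],'y now',M[:,1],'z',M[:,2],'\ntool shift',d,'turn',rv)
E
python3 - <<'E'
from h import *
plan([486,-241,200],[0.187,0.982])
plan([486,-241,200],[0.982,-0.187])
E
```

```text
t 0.15 tcp [ 259.7187 -567.9577  230.4213] q [-1.2681  0.2211  1.5274  0.      1.3947 -0.1261] w 85.30462884835985 F [-0.1276 -0.1013  0.9517]
x now [ 0.4158 -0.9095 -0.0015] y now [-0.9095 -0.4158 -0.0002] z [-0.0005  0.0015 -1.    ] 
tool shift [-203.2179 -341.7363   30.8021] turn [0.0003 0.0015 0.617 ]
t 0.15 tcp [ 259.7187 -567.9577  230.4213] q [-1.2681  0.2211  1.5274  0.      1.3947 -0.1261] w 85.30462884835985 F [-0.1276 -0.1013  0.9517]
x now [ 0.4158 -0.9095 -0.0015] y now [-0.9095 -0.4158 -0.0002] z [-0.0005  0.0015 -1.    ] 
tool shift [-203.2179 -341.7363   30.8021] turn [-0.0009  0.0013 -0.9538]
```

>>> {"op": "play_rows", "data": {
  "hand": 55,
  "increments": [
    [0,0,0,0,0,0.123],
    [0,0,0,0,0,0.123],
    [0,0,0,0,0,0.123],
    [0,0,0,0,0,0.123],
    [0,0,0,0,0,0.123]
  ]
}}

```text
time_s: 0.65
tcp_pos: [259.8, -568.2, 230.8]
ee_rot: [-1.999, 2.423, 0.001]
contact_force: [-0.5, 0.4, 0.3]
gripper_width: 0.65
```

```bash
python3 - <<'E'
from h import *
plan([486,-241,200],[0.187,0.982])
E
```

```text
t 0.65 tcp [ 259.7653 -568.1691  230.8135] q [-1.2681  0.2208  1.527   0.      1.3947  0.494 ] w 55.4994742699127 F [-0.5196  0.4229  0.2972]
x now [-0.1901 -0.9818 -0.0007] y now [-0.9818  0.1901  0.0004] z [-0.0003  0.0008 -1.    ] 
tool shift [-364.1946 -159.9096   31.022 ] turn [ 0.0004  0.0007 -0.0031]
```

>>> {"op": "play_rows", "data": {
  "increments": [
    [-36.4,-16,3.1,0,0,0],
    [-36.4,-16,3.1,0,0,0],
    [-36.4,-16,3.1,0,0,0],
    [-36.4,-16,3.1,0,0,0],
    [-36.4,-16,3.1,0,0,0]
  ]
}}

```text
time_s: 1.15
tcp_pos: [372.7, -402.8, 215.4]
ee_rot: [-2.005, 2.419, 0.001]
contact_force: [0.5, -0.4, 0.4]
gripper_width: 0.643
```

>>> {"op": "play_rows", "data": {
  "increments": [
    [-36.4,-16,3.1,0,0,0],
    [-36.4,-16,3.1,0,0,0],
    [-36.4,-16,3.1,0,0,0],
    [-36.4,-16,3.1,0,0,0],
    [-36.4,-16,3.1,0,0,0]
  ]
}}

```text
time_s: 1.65
tcp_pos: [485.0, -238.8, 200.0]
ee_rot: [2.005, -2.418, -0.0]
contact_force: [-0.2, -0.0, 0.0]
gripper_width: 0.647
```

>>> {"op": "play_rows", "data": {
  "increments": [
    [0,0,0,0,0,0],
    [0,0,0,0,0,0]
  ]
}}

```text
time_s: 1.85
tcp_pos: [484.5, -239.6, 199.9]
ee_rot: [2.008, -2.415, -0.001]
contact_force: [-0.1, 0.0, -0.2]
gripper_width: 0.646
```

```bash
python3 - <<'E'
from h import *
c=snap('wrist','w1')
plan([486,-241,200],[0.187,0.982])
print(proj(c,[486,-241,94]),proj(c,[486,-241,109]))
E
```

```text
t 1.9 tcp [ 484.218  -240.4855  200.118 ] q [-0.6065  0.0439  1.7808 -0.0006  1.3173  1.1499] w 55.12306754247298 F [ 0.6068  0.1779 -0.2592]
x now [-0.1844 -0.9829  0.0004] y now [-0.9829  0.1844  0.0006] z [-0.0006 -0.0003 -1.    ] 
tool shift [ 0.1771 -1.8464  0.117 ] turn [ 0.0006 -0.0004  0.0027]
[258.9804 187.4609] [259.1568 193.5336]
```

View pics/w1.png

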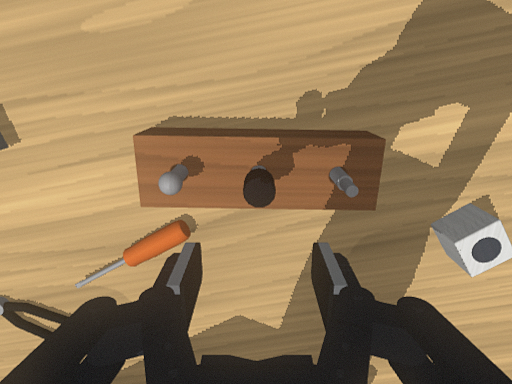

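The wrist view shows the knob at (259,188), which matches the projected (486,-241,94). The jaws are open along the rack, clear of the punches. Now I descend.

>>> {"op": "play_rows", "data": {
  "increments": [
    [0,-1.8,25,0,0,0],
    [0,0,25,0,0,0],
    [0,0,25,0,0,0],
    [0,0,25,0,0,0]
  ]
}}

```text
time_s: 2.3
tcp_pos: [485.5, -242.4, 99.6]
ee_rot: [2.002, -2.42, 0.001]
contact_force: [0.8, -0.3, 0.4]
gripper_width: 0.645
```

>>> {"op": "play_rows", "data": {
  "increments": [
    [0,0,10,0,0,0],
    [0,0,10,0,0,0],
    [0,0,5,0,0,0],
    [0,0,0,0,0,0]
  ]
}}

```text
time_s: 2.7
tcp_pos: [486.2, -241.0, 75.4]
ee_rot: [2.005, -2.419, -0.0]
contact_force: [-0.2, 0.3, 0.2]
gripper_width: 0.648
```

```bash
python3 - <<'E'
from h import *
c=snap('wrist','w2')
plan([486,-241,75],[0.187,0.982])
E
```

```text
t 2.75 tcp [ 486.5592 -241.1384   75.931 ] q [-0.6053  0.1937  1.8697 -0.      1.0773  1.1519] w 54.812236875733426 F [-0.4738  0.3365  0.161 ]
x now [-0.1854 -0.9827  0.0004] y now [-0.9827  0.1854 -0.0008] z [ 0.0007 -0.0005 -1.    ] 
tool shift [-0.0327  0.5759  0.9305] turn [-0.0008 -0.0004  0.0017]
```

View pics/w2.png

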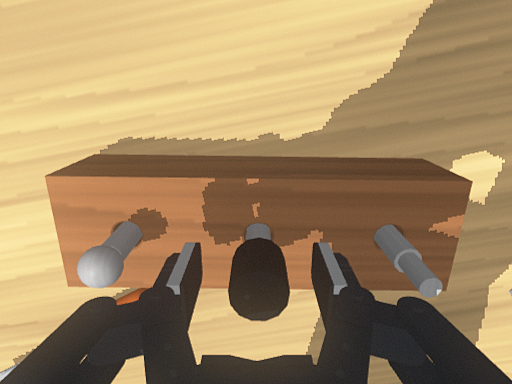

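The knob sits centred at column 259 between the pads, so I close and lift.

>>> {"op": "play_rows", "data": {
  "hand": 15,
  "increments": [
    [0,0,0,0,0,0],
    [0,0,0,0,0,0],
    [0,0,0,0,0,0],
    [0,0,0,0,0,0],
    [0,0,0,0,0,0]
  ]
}}

```text
time_s: 3.25
tcp_pos: [487.0, -241.2, 76.4]
ee_rot: [-2.005, 2.418, -0.003]
contact_force: [-0.2, -0.2, 6.0]
gripper_width: 0.286
```

>>> {"op": "play_rows", "data": {
  "increments": [
    [0,0,-4,0,0,0],
    [0,0,-10,0,0,0],
    [0,0,-20,0,0,0],
    [0,0,-20,0,0,0],
    [0,0,-20,0,0,0]
  ]
}}

```text
time_s: 3.75
tcp_pos: [485.8, -240.2, 150.1]
ee_rot: [2.005, -2.418, -0.002]
contact_force: [0.3, 0.0, -1.1]
gripper_width: 0.285
```

>>> {"op": "play_rows", "data": {
  "increments": [
    [0,0,-20,0,0,0],
    [0,0,-20,0,0,0],
    [0,0,-16,0,0,0],
    [0,0,0,0,0,0],
    [0,0,0,0,0,0]
  ]
}}

```text
time_s: 4.25
tcp_pos: [486.1, -240.4, 205.2]
ee_rot: [-2.005, 2.418, 0.0]
contact_force: [0.1, -0.3, -2.2]
gripper_width: 0.288
```

```bash
python3 - <<'E'
from h import *
snap('wrist','w3');snap('scene','s3');c=snap('top','t3')
plan([613.3,84,205],[-0.111,0.994])
a=cv2.imread('pics/s3.png');b=cv2.imread('pics/t3.png')
o=arm.observe()['tcp_pos']
for nm,im in(('s3',a),('t3',b)):
    u,v=proj(load(nm),o+[0,0,-30]).astype(int); print(u,v)
    cv2.imwrite(f'pics/{nm}z.png',cv2.resize(im[max(v-50,0):v+50,max(u-65,0):u+65],None,fx=6,fy=6,interpolation=cv2.INTER_CUBIC)[:600,:800])
E
```

```text
t 4.4 tcp [ 485.4631 -240.0724  203.8122] q [-0.6049  0.0447  1.7728  0.0001  1.3267  1.152 ] w 24.396114330248693 F [ 0.5445 -0.1572 -1.745 ]
x now [-0.1851 -0.9827 -0.0011] y now [-0.9827  0.1851  0.0024] z [-0.0021  0.0016 -1.    ] 
tool shift [-342.1367  -65.6363   -0.9542] turn [ 0.0022  0.0015 -0.2974]
223 129
331 239
```

View pics/s3z.png

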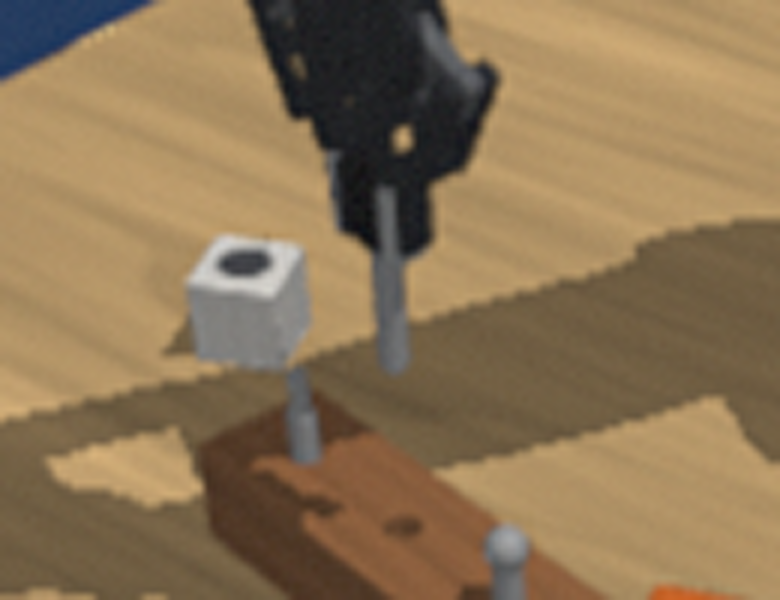

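View pics/w3.png

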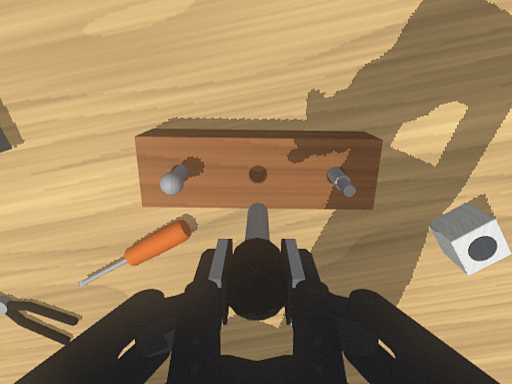

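```bash
python3 - <<'E'
from h import *
o=arm.observe();t=np.array([486,-240.2,204.2])
M=R.from_rotvec(o['ee_rot']).as_matrix()
for nm in('w3','s3'):
    c=load(nm); print(nm,c['position']-o['tcp_pos'])
    for d in ([0,0,63],[7,0,63],[-7,0,63],[0,-7,63],[0,7,63],[0,0,-32]): print(d,proj(c,t+M@np.array(d,float)))
a=cv2.imread('pics/w3.png');cv2.imwrite('pics/w3z.png',cv2.resize(a[190:330,200:320],None,fx=4,fy=4,interpolation=cv2.INTER_CUBIC))
print(223-65+395/6,129-50+372/6)
E
```

```text
w3 [ 83.26694138 -14.55443429 142.99242477]
[0, 0, 63] [257.53277964 209.07204855]
[7, 0, 63] [267.52367943 209.06732435]
[-7, 0, 63] [247.54069777 209.07677332]
[0, -7, 63] [257.54835484 199.70417382]
[0, 7, 63] [257.51751634 218.252326  ]
[0, 0, -32] [258.83078945 295.13900799]
s3 [607.1692717  569.89638081 507.78725924]
[0, 0, 63] [223.7920885  140.21967684]
[7, 0, 63] [222.10334262 139.09099849]
[-7, 0, 63] [225.4942465  141.35731922]
[0, -7, 63] [221.66450134 141.29002579]
[0, 7, 63] [225.9052681  139.15657606]
[0, 0, -32] [221.16768171 107.59932018]
223.83333333333331 141.0
```

View pics/w3z.png

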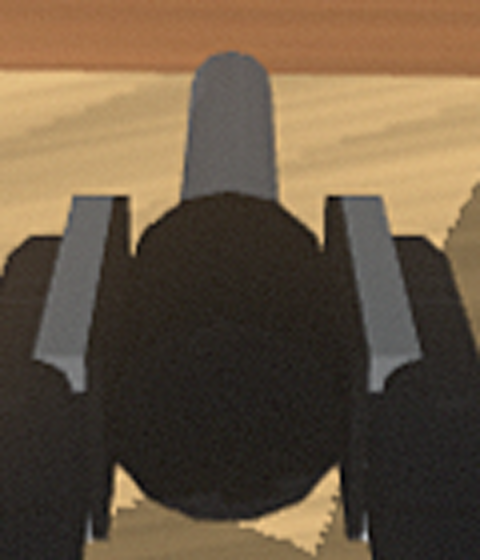

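The pin is in the hand and hangs straight: the foot projects within about 1 mm of the tool axis in both views. Next I go above the start of the run.

>>> {"op": "play_rows", "data": {
  "increments": [
    [0,0,0,0,0,-0.149],
    [0,0,0,0,0,-0.149],
    [-40,-21,0,0,0,0],
    [-40,-21,0,0,0,0],
    [-40,-21,0,0,0,0]
  ]
}}

```text
time_s: 4.9
tcp_pos: [535.1, -113.1, 204.1]
ee_rot: [2.34, -2.095, -0.003]
contact_force: [0.7, -0.1, -2.1]
gripper_width: 0.286
```

>>> {"op": "play_rows", "data": {
  "increments": [
    [-40,-21,0,0,0,0],
    [-40,-21,0,0,0,0],
    [-40,-21,0,0,0,0],
    [-40,-21,0,0,0,0],
    [-28,-15,0,0,0,0]
  ]
}}

```text
time_s: 5.4
tcp_pos: [612.7, 86.4, 203.9]
ee_rot: [2.343, -2.092, -0.003]
contact_force: [0.8, -0.7, -1.9]
gripper_width: 0.286
```

>>> {"op": "play_rows", "data": {
  "increments": [
    [0,0,0,0,0,0],
    [0,0,0,0,0,0],
    [0,0,0,0,0,0]
  ]
}}

```text
time_s: 5.7
tcp_pos: [612.2, 82.6, 204.4]
ee_rot: [2.34, -2.094, -0.001]
contact_force: [0.1, -0.5, -0.9]
gripper_width: 0.288
```

```bash
python3 - <<'E'
from h import *
c=snap('wrist','w4')
plan([613.3,84,105],[-0.111,0.994])
print(proj(c,[600.3,198.2,38]))
E
```

```text
t 5.75 tcp [612.3381  82.3198 204.6786] q [ 0.0063  0.2236  1.5734 -0.0004  1.3459  1.4666] w 24.869631166783414 F [-0.3148 -0.6164 -2.3242]
x now [ 0.1103 -0.9939  0.0002] y now [-0.9939 -0.1103  0.0013] z [-0.0012 -0.0004 -1.    ] 
tool shift [-1.5873 -1.2682 99.6767] turn [ 0.0013 -0.0002 -0.0007]
[141.4469 169.2779]
```

View pics/w4.png

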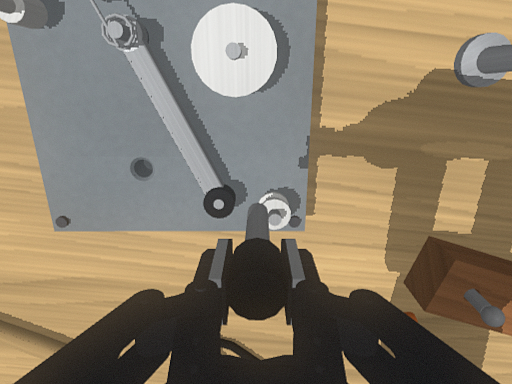

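The wrist view shows the hole at (142,168), within about 1 px of the prediction. I take the hole as (601,198). Now I lower at the run start.

>>> {"op": "play_rows", "data": {
  "increments": [
    [-1.2,-1.6,20,0,0,0],
    [0,0,25,0,0,0],
    [0,0,25,0,0,0],
    [0,0,20,0,0,0],
    [0,0,7,0,0,0]
  ]
}}

```text
time_s: 6.25
tcp_pos: [612.3, 83.4, 105.5]
ee_rot: [2.338, -2.094, -0.005]
contact_force: [-0.3, 0.6, -2.7]
gripper_width: 0.286
```

>>> {"op": "play_rows", "data": {
  "increments": [
    [0,0,2,0,0,0],
    [0,0,0,0,0,0]
  ]
}}

```text
time_s: 6.45
tcp_pos: [614.8, 84.3, 107.1]
ee_rot: [-2.341, 2.094, -0.001]
contact_force: [-0.0, 0.3, -0.9]
gripper_width: 0.287
```

```bash
python3 - <<'E'
from h import *
snap('scene','s5');snap('wrist','w5')
plan([601,198,105],[-0.111,0.994])
a=cv2.imread('pics/s5.png');cv2.imwrite('pics/s5z.png',cv2.resize(a[200:350,230:410],None,fx=4,fy=4,interpolation=cv2.INTER_CUBIC))
E
```

```text
t 6.55 tcp [615.3514  84.6201 107.9038] q [0.0098 0.3221 1.645  0.     1.1721 1.4691] w 24.34749095213599 F [ 0.2728  0.6893 -1.9969]
x now [ 0.1112 -0.9938  0.0002] y now [-0.9938 -0.1112 -0.0024] z [ 0.0025  0.     -1.    ] 
tool shift [-114.2733    1.6602    2.8714] turn [-0.0024 -0.0002  0.0002]
```

View pics/s5z.png

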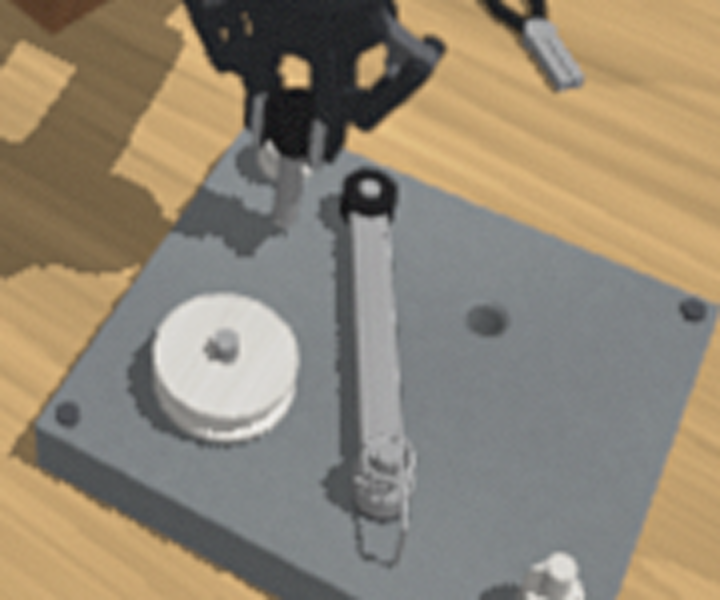

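View pics/w5.png

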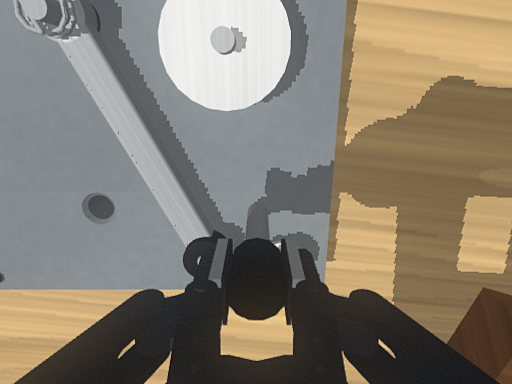

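```bash
cat >> h.py <<'E'
def cmd():
    p=np.array([259.855,-568.411,231.3]);Rr=R.from_euler('z',0)*0 if 0 else None
    o=R.from_rotvec([-2.64216035,1.69730568,0.0]); x=-1.268+0.126
    rows=[[0]*5+[.123]]*5+[[-36.4,-16,3.1,0,0,0]]*10+[[0,-1.8,25,0,0,0]]+[[0,0,100,0,0,0]]+[[0,0,-130,0,0,0]]+[[0]*5+[-.149]]*2+[[-40,-21,0,0,0,0]]*7+[[-28,-15,0,0,0,0],[-1.2,-1.6,99,0,0,0]]
    for r in rows:
        X=np.array([np.cos(x),np.sin(x),0]);Y=np.cross([0,0,-1],X)
        p=p+X*r[0]+Y*r[1]+np.array([0,0,-r[2]]); x-=r[5]
    return p,x
E
python3 - <<'E'
from h import *
p,x=cmd();print(p,x,np.cos(x),np.sin(x))
c=load('wrist' if 0 else 'w5');print(proj(c,[601,198,38]))
a=cv2.imread('pics/w5.png');cv2.imwrite('pics/w5z.png',cv2.resize(a[180:235,70:130],None,fx=8,fy=8,interpolation=cv2.INTER_CUBIC))
for q in([600,198,38],[601,199,38]):print(proj(c,q))
c=load('s5');print('s',proj(c,[601,198,38]),230+488/4,200+320/4)
E
```

```text
[614.32852702  84.86454358 106.3       ] -1.4589999999999999 0.11156359273295131 -0.9937572967161128
[ 98.38271261 208.29619459]
[ 98.44914495 209.57784039]
[ 96.97516472 208.15307576]
s [351.9217957  279.69781902] 352.0 280.0
```

View pics/w5z.png

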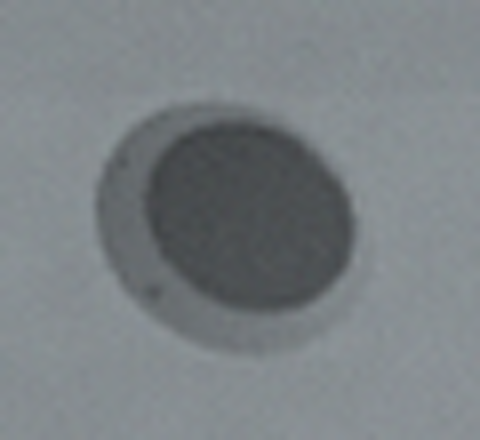

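The bevel centre is at about (98.4,208) and the prediction for (601,198,38) is (98.4,208.3), so the hole is confirmed. Starting the push.

>>> {"op": "play_rows", "data": {
  "increments": [
    [0,0,2,0,0,0],
    [-12,0,0,0,0,0],
    [-12,0,0,0,0,0],
    [-12,0,0,0,0,0],
    [-12,0,0,0,0,0]
  ]
}}

```text
time_s: 7.05
tcp_pos: [608.7, 133.6, 104.4]
ee_rot: [2.342, -2.092, 0.001]
contact_force: [-1.1, -2.0, -0.6]
gripper_width: 0.29
```

>>> {"op": "play_rows", "data": {
  "increments": [
    [-12,0,0,0,0,0],
    [-12,0,0,0,0,0],
    [-12,0,0,0,0,0],
    [-10,0,0,0,0,0],
    [-8,0,0,0,0,0]
  ]
}}

```text
time_s: 7.55
tcp_pos: [602.4, 187.0, 104.0]
ee_rot: [2.342, -2.093, -0.001]
contact_force: [-1.7, -4.3, -1.4]
gripper_width: 0.288
```

>>> {"op": "play_rows", "data": {
  "increments": [
    [-6,0.4,0,0,0,0],
    [-4,0.4,0,0,0,0],
    [-2,0,0,0,0,0],
    [0,0,0,0,0,0],
    [0,0,0,0,0,0]
  ]
}}

```text
time_s: 8.05
tcp_pos: [601.0, 197.7, 104.3]
ee_rot: [-2.342, 2.094, -0.0]
contact_force: [1.0, -3.1, -4.0]
gripper_width: 0.289
```

```bash
python3 - <<'E'
from h import *
snap('scene','s6');snap('wrist','w6')
plan([601,198,105],[-0.111,0.994])
a=cv2.imread('pics/s6.png');cv2.imwrite('pics/s6z.png',cv2.resize(a[200:350,250:430],None,fx=4,fy=4,interpolation=cv2.INTER_CUBIC))
E
```

```text
t 8.15 tcp [601.0231 197.6863 104.346 ] q [ 0.1933  0.3531  1.6126 -0.0001  1.1757  1.6528] w 24.605079615262124 F [ 0.8272 -3.2264 -2.5084]
x now [ 0.1111 -0.9938  0.0001] y now [-0.9938 -0.1111 -0.0003] z [ 0.0003 -0.0001 -1.    ] 
tool shift [-0.3142 -0.0121 -0.654 ] turn [-0.0003 -0.0001  0.0001]
```

View pics/s6z.png

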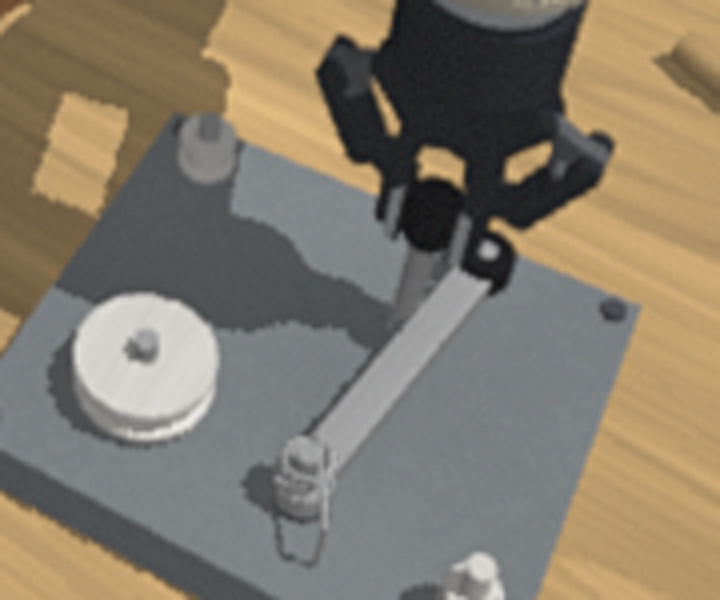

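View pics/w6.png

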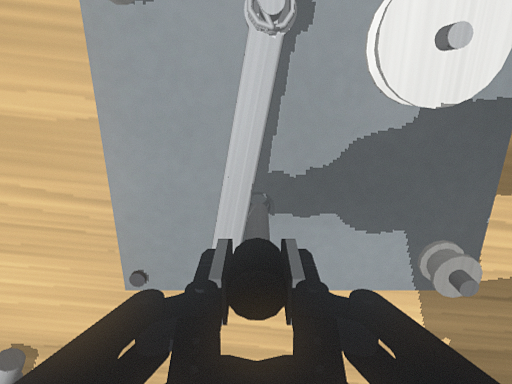

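The arm is swung back and rides against the shaft, with the force at about -3 N in y. Lowering into the hole in small steps.

>>> {"op": "play_rows", "data": {
  "increments": [
    [-0.3,0,3,0,0,0],
    [0,0,3,0,0,0],
    [0,0,3,0,0,0],
    [0,0,2,0,0,0],
    [0,0,0,0,0,0]
  ]
}}

```text
time_s: 8.65
tcp_pos: [600.6, 198.3, 92.7]
ee_rot: [2.342, -2.094, -0.001]
contact_force: [0.5, -4.2, -3.1]
gripper_width: 0.285
```

```bash
python3 - <<'E'
from h import *
plan([601,198,68.3],[-0.111,0.994])
E
```

```text
t 8.65 tcp [600.5549 198.3079  92.7401] q [0.1943 0.3668 1.6188 0.     1.1566 1.6533] w 24.34194778910347 F [ 0.517  -4.1925 -3.0796]
x now [ 0.1115 -0.9938  0.    ] y now [-0.9938 -0.1115  0.0006] z [-0.0006 -0.0001 -1.    ] 
tool shift [ 0.3549 -0.4219 24.4399] turn [ 0.0006 -0.      0.0006]
```

The foot is about 7 mm into the hole with no vertical load, so I keep going.

>>> {"op": "play_rows", "data": {
  "increments": [
    [0,0,4,0,0,0],
    [0,0,4,0,0,0],
    [0,0,4,0,0,0],
    [0,0,4,0,0,0],
    [0,0,0,0,0,0]
  ]
}}

```text
time_s: 9.15
tcp_pos: [600.3, 198.2, 76.2]
ee_rot: [2.341, -2.093, -0.001]
contact_force: [0.3, -3.1, -3.2]
gripper_width: 0.284
```

>>> {"op": "play_rows", "data": {
  "increments": [
    [0,0,2.5,0,0,0],
    [0,0,2,0,0,0],
    [0,0,1.5,0,0,0],
    [0,0,0,0,0,0]
  ]
}}

```text
time_s: 9.55
tcp_pos: [600.8, 198.3, 71.1]
ee_rot: [-2.342, 2.094, -0.0]
contact_force: [1.5, -4.0, -1.7]
gripper_width: 0.288
```

>>> {"op": "play_rows", "data": {
  "increments": [
    [0,0,1,0,0,0],
    [0,0,1,0,0,0],
    [0,0,0,0,0,0]
  ]
}}

```text
time_s: 9.85
tcp_pos: [600.9, 198.4, 69.5]
ee_rot: [-2.342, 2.094, -0.0]
contact_force: [-0.2, -3.6, 0.4]
gripper_width: 0.29
```

>>> {"op": "play_rows", "data": {
  "increments": [
    [0,0,0.8,0,0,0],
    [0,0,0,0,0,0]
  ]
}}

```text
time_s: 10.05
tcp_pos: [601.2, 198.4, 69.4]
ee_rot: [-2.342, 2.093, -0.001]
contact_force: [-1.1, -5.2, 5.6]
gripper_width: 0.287
```

>>> {"op": "play_rows", "data": {
  "increments": [
    [0,0,0.8,0,0,0],
    [0,0,0,0,0,0]
  ]
}}

```text
time_s: 10.25
tcp_pos: [601.5, 198.5, 69.4]
ee_rot: [-2.342, 2.093, -0.002]
contact_force: [-3.4, -5.0, 8.0]
gripper_width: 0.289
```

The bottom contact is clear: Fz rises at TCP z 69.4 and the expected value was about 68.5. Releasing.

>>> {"op": "play_rows", "data": {
  "hand": 50,
  "increments": [
    [0,0,0,0,0,0],
    [0,0,0,0,0,0],
    [0,0,0,0,0,0],
    [0,0,0,0,0,0],
    [0,0,0,0,0,0]
  ]
}}

```text
time_s: 10.75
tcp_pos: [600.6, 198.6, 67.5]
ee_rot: [2.342, -2.094, -0.001]
contact_force: [-0.8, -0.4, -0.6]
gripper_width: 0.586
```

```bash
python3 - <<'E'
from h import *
snap('scene','s7');snap('wrist','w7')
plan([601,198,68.3],[-0.111,0.994])
a=cv2.imread('pics/s7.png');cv2.imwrite('pics/s7z.png',cv2.resize(a[200:350,250:430],None,fx=4,fy=4,interpolation=cv2.INTER_CUBIC))
E
```

```text
t 10.85 tcp [600.7021 198.4869  67.5498] q [0.1945 0.3983 1.6303 0.0002 1.1132 1.6533] w 49.949094573876295 F [0.1512 0.3517 0.1456]
x now [ 0.1116 -0.9938 -0.0002] y now [-0.9938 -0.1116  0.0002] z [-0.0002  0.0001 -1.    ] 
tool shift [ 0.517  -0.2416 -0.7503] turn [0.0002 0.0002 0.0006]
```

View pics/s7z.png

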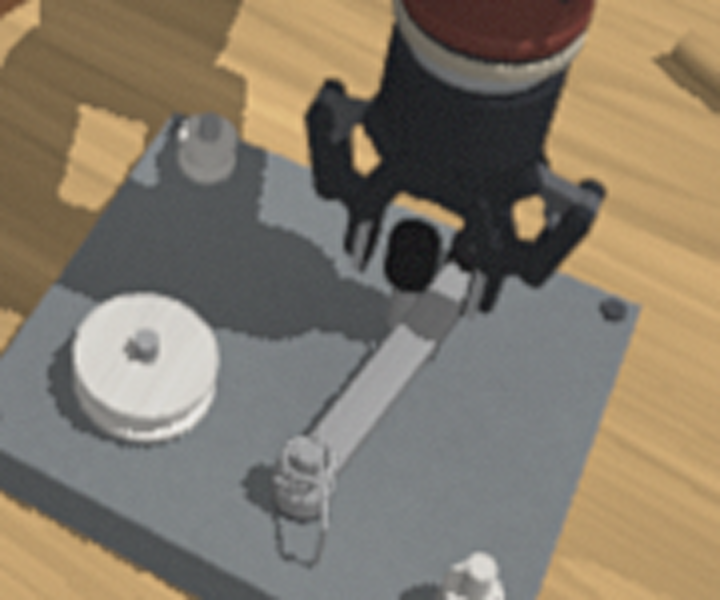

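View pics/w7.png

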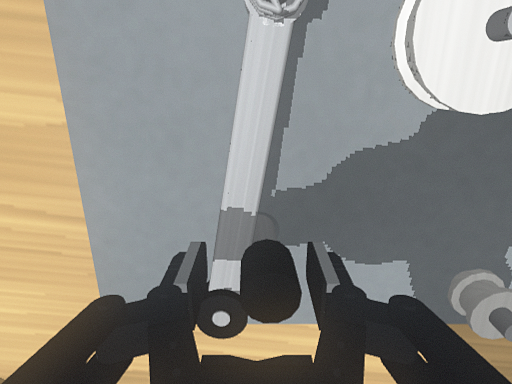

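The pin leans slightly into its hole clearance under the spring and is free of the pads. I centre the hand over the knob (tool +x) and lift off.

>>> {"op": "play_rows", "data": {
  "hand": 62,
  "increments": [
    [0,0,0,0,0,0],
    [4,0,0,0,0,0],
    [0,0,-5,0,0,0],
    [0,0,-10,0,0,0],
    [0,0,-20,0,0,0]
  ]
}}

```text
time_s: 11.35
tcp_pos: [600.1, 194.1, 102.1]
ee_rot: [2.34, -2.093, -0.003]
contact_force: [0.6, -0.1, 0.3]
gripper_width: 0.724
```

>>> {"op": "play_rows", "data": {
  "increments": [
    [0,0,-30,0,0,0],
    [0,0,-40,0,0,0],
    [0,0,-40,0,0,0],
    [0,0,0,0,0,0],
    [0,0,0,0,0,0]
  ]
}}

```text
time_s: 11.85
tcp_pos: [602.3, 194.6, 215.4]
ee_rot: [-2.339, 2.092, -0.004]
contact_force: [1.1, -0.2, -0.3]
gripper_width: 0.724
```

```bash
python3 - <<'E'
from h import *
snap('scene','s8');snap('wrist','w8')
plan([601,198,68.3],[-0.111,0.994])
a=cv2.imread('pics/s8.png');cv2.imwrite('pics/s8z.png',cv2.resize(a[220:320,300:420],None,fx=6,fy=6,interpolation=cv2.INTER_CUBIC))
a=cv2.imread('pics/w8.png');cv2.imwrite('pics/w8z.png',a)
E
```

```text
t 11.95 tcp [600.5228 194.23   211.8432] q [0.1879 0.2495 1.529  0.     1.3647 1.647 ] w 61.765540212944124 F [ 0.6409 -0.238   0.5395]
x now [ 0.1115 -0.9938  0.0001] y now [-0.9938 -0.1115  0.0016] z [-0.0015 -0.0003 -1.    ] 
tool shift [ -3.7067  -1.1197 143.5413] turn [ 0.0016 -0.0001  0.0005]
```

View pics/s8z.png

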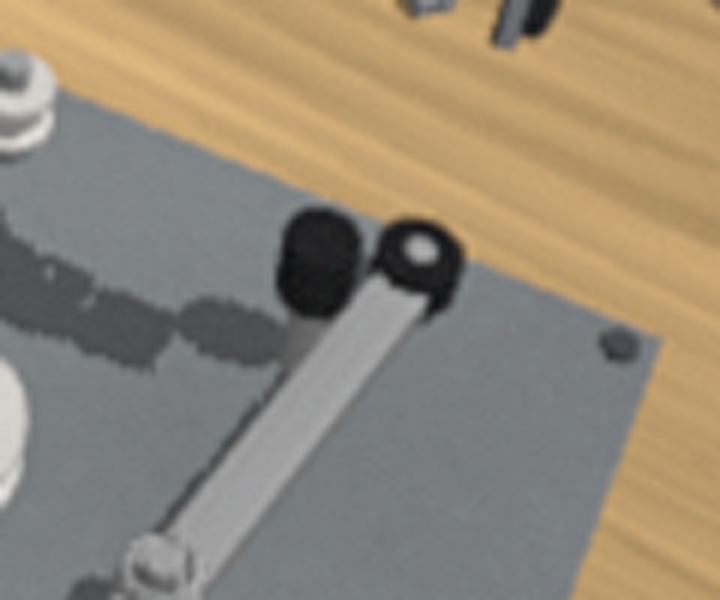

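View pics/w8z.png

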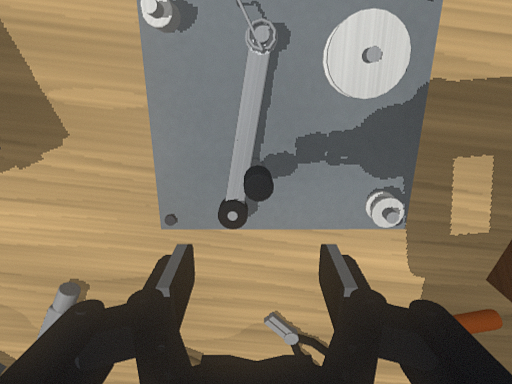

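```bash
python3 - <<'E'
from h import *
s=load('s8');w=load('w8')
k=tri((s,353.2,263.6),(w,258.5,183));print(k,proj(s,k),proj(w,k))
for z in(82,87,92,97):print(z,proj(s,[k[0],k[1],z]),proj(w,[k[0],k[1],z]))
a=cv2.imread('pics/w8.png');cv2.imwrite('pics/w8zz.png',cv2.resize(a[140:240,200:300],None,fx=6,fy=6,interpolation=cv2.INTER_CUBIC))
c=snap('top','t8');a=cv2.imread('pics/t8.png');cv2.imwrite('pics/t8z.png',cv2.resize(a[115:245,85:225],None,fx=4.5,fy=4.5))
E
```

```text
[601.38654634 192.86546635  87.96395994] [353.42831387 263.6417058 ] [258.98292407 182.87456128]
82 [352.94992339 265.49109389] [258.924888   180.88718944]
87 [353.35065437 263.94192616] [258.97338546 182.54792381]
92 [353.75489206 262.37920201] [259.02354664 184.26563007]
97 [354.16268269 260.8027427 ] [259.07545864 186.04329105]
```

View pics/w8zz.png

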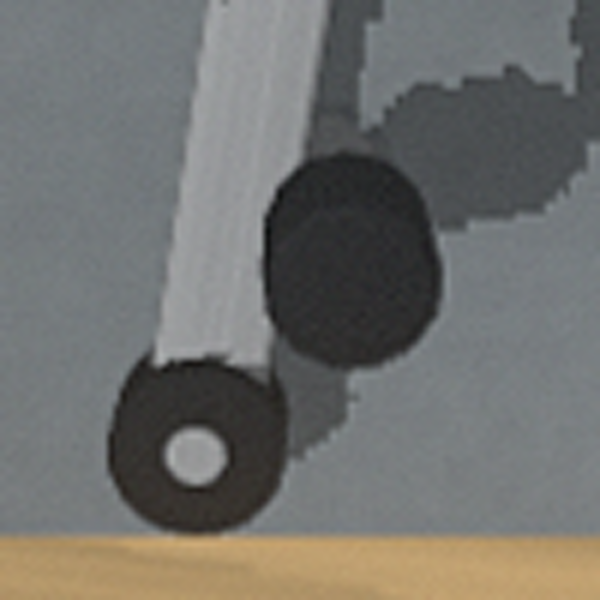

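The knob centre triangulates to z ≈ 88 against 87 when fully home, and the arm rests on the shaft. I wait a moment and check that it is steady.

>>> {"op": "play_rows", "data": {
  "increments": [
    [0,0,-10,0,0,0],
    [0,0,0,0,0,0],
    [0,0,0,0,0,0],
    [0,0,0,0,0,0],
    [0,0,0,0,0,0]
  ]
}}

```text
time_s: 12.5
tcp_pos: [601.1, 194.3, 222.4]
ee_rot: [2.342, -2.094, -0.001]
contact_force: [-1.2, -0.1, 0.8]
gripper_width: 0.73
```

```bash
python3 - <<'E'
from h import *
a=load('s8')['color'].astype(int);b=snap('scene','s9')['color'].astype(int)
d=np.abs(a-b).sum(2)[245:330,300:400];print('scene diff',d.max(),(d>60).sum())
print(arm.observe()['time_s'],arm.job_done())
E
```

```text
scene diff 142 39
the job is handed in; nothing more can be done
12.55 None
```

```bash
python3 - <<'E'
from h import *
a=load('s8')['color'].astype(int);b=load('s9')['color'].astype(int)
d=np.abs(a-b).sum(2)[245:330,300:400];ys,xs=np.where(d>60);print(sorted(zip(xs+300,ys+245))[::3])
E
```

```text
[(np.int64(300), np.int64(255)), (np.int64(308), np.int64(264)), (np.int64(309), np.int64(275)), (np.int64(312), np.int64(269)), (np.int64(313), np.int64(269)), (np.int64(314), np.int64(270)), (np.int64(318), np.int64(267)), (np.int64(323), np.int64(281)), (np.int64(325), np.int64(279)), (np.int64(326), np.int64(278)), (np.int64(327), np.int64(276)), (np.int64(328), np.int64(273)), (np.int64(328), np.int64(276))]
```

The job is done and handed in at 12.6 s. The locking pin stands in the base hole and holds the idler arm back against its spring, with the robot clear of everything.

I took the pin with the black knob out of the rack and pushed it along the base to swing the arm back. I then lowered it into the hole until it touched bottom, released it and lifted clear.

Last checks:
- **Depth:** the upward force rose from about 0 to 8 N at the bottom. After release, the knob centre measured about 88 mm above the table, against 87 mm for fully home.
- **Arm:** it rests against the pin's shaft in both the scene and wrist views.
- **Steadiness:** two scene pictures about half a second apart, with the hand away, differed only in the area left of the pin where the gripper's shadow had been. The pin and arm did not move.
- **Lean:** the pin leans a few millimetres at the knob, towards the side it was pushed from, because the spring presses it into the slack of the hole.

No check failed. I did not measure the idler angle itself.

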